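Pack the red phone's parts into the job tray, cover last

TASK

The red phone's parts are scattered over the repair mat: gather them into the black job tray, with the red-marked camera lying flat in the middle of the white pad, the red-marked speaker flat in the middle of the green pad and the red-marked battery flat in the middle of the grey pad, its length along the tray's, all squared up with the tray. When all three are in, lay the red back cover lengthwise over them, centred and level on the tray's four pillars. The yellow-marked battery and camera belong to another phone: leave them and the multimeter where they lie.

Things in the scene. Friction and masses are not known exactly. Their poses are not given: they have to be found in the camera images.
- tray: Black tray fixed to the mat (mat top at z = 2 mm), 100 (x) x 178 (y, long) x 8 mm high, floor 3 mm. Origin: centre of its underside. Battery's place: grey pad 50 (x) x 64 (y), centred on the origin, its top 8 mm above it. Four black pillars with white tops, 13 x 10 mm, at x = +-22.5, y = +-73, tops 21 mm above the origin, carry the cover. Finger room at each place is along the tray's x, not y.
- camera_pad: White pad, 32 (x) x 26 (y) x 5 mm, fixed in the tray near one end (either end), centred at tray x = 0, y = + or -50 mm, turned as the tray. Origin: centre of its underside, 3 mm above the tray's origin; its top is 8 mm above the tray's origin. Place of the camera, square to the tray, any side foremost.
- speaker_pad: Green pad of the same size at the tray's other end; origin likewise. Place of the speaker, square to the tray, any side foremost.
- camera_center (a point): Centre of the wanted camera module: a loose flat block 22 x 22 x 9 mm high, 15 g, red with a black bar and two small round lenses on top; z up.
- speaker_center (a point): Centre of the loudspeaker: a loose block 18 (x) x 22 (y) x 8 mm high, 12 g, silver with three black slots and one red end (+y); z up.
- battery_center (a point): Centre of the wanted battery: a loose slab 40 (x) x 54 (y) x 6 mm high, 35 g, white with a red band across one end (+y); z up. Take it across its 40 mm width; either end may point either way in the tray.
- cover_center (a point): Centre of the phone's back cover: a loose red slab 64 (x) x 160 (y) x 8 mm high, 60 g, with a black camera window (1 mm proud) in one corner; z up. Take it across its 64 mm width. Its place: centred over the tray's origin, length along the tray's y (either way round), underside on the pillar tops, clear of the parts below.
- other_battery_center (a point): Centre of a loose battery just like the wanted one, but its band is yellow: not to be moved.
- other_camera_center (a point): Centre of a loose camera module just like the wanted one, but yellow instead of red: not to be moved.
- multimeter: Black and grey multimeter lying face up on the mat, 74 (x) x 140 (y) x 42 mm high, loose, 350 g; origin: centre of its underside. Not to be moved.
Things that resemble listed ones, but are neither listed nor needed, are in the scene too. Leave any orange or turquoise look-alike of the part that bears battery_center alone.

How it is judged (in metres and radians):
On the way:
1. camera, speaker and battery lie in their places while the cover is still away from the tray (horizontal distance between camera_center and camera_pad below 0.01 m and height (world z) of camera_center between 0.0125 and 0.017 m and (angle between the x axis of camera_center and the y axis of tray, either way round below 0.3 rad or angle between the y axis of camera_center and the y axis of tray, either way round below 0.3 rad) and horizontal distance between speaker_center and speaker_pad below 0.01 m and height (world z) of speaker_center between 0.012 and 0.0165 m and (angle between the x axis of speaker_center and the y axis of tray, either way round below 0.3 rad or angle between the y axis of speaker_center and the y axis of tray, either way round below 0.3 rad) and horizontal distance between battery_center and tray below 0.01 m and height (world z) of battery_center between 0.011 and 0.0155 m and angle between the y axis of battery_center and the y axis of tray, either way round below 0.26 rad and horizontal distance between cover_center and tray above 0.1 m), for 0.2 s.
At the end, for the whole second after the job is handed in: Camera, speaker and battery lie flat on the white, green and grey pad, within 10 mm of its middle, square to the tray within 17 degrees (battery lengthwise, 15); the cover lies level on the four pillars within 10 mm of the tray's centre and 8 degrees of its length; all at rest (horizontal distance between camera_center and camera_pad below 0.01 m and height (world z) of camera_center between 0.0125 and 0.017 m and (angle between the x axis of camera_center and the y axis of tray, either way round below 0.3 rad or angle between the y axis of camera_center and the y axis of tray, either way round below 0.3 rad) and horizontal distance between speaker_center and speaker_pad below 0.01 m and height (world z) of speaker_center between 0.012 and 0.0165 m and (angle between the x axis of speaker_center and the y axis of tray, either way round below 0.3 rad or angle between the y axis of speaker_center and the y axis of tray, either way round below 0.3 rad) and horizontal distance between each of battery_center, cover_center and tray below 0.01 m and height (world z) of battery_center between 0.011 and 0.0155 m and angle between the y axis of battery_center and the y axis of tray, either way round below 0.26 rad and height (world z) of cover_center between 0.025 and 0.0295 m and angle between cover_center's own z axis and vertical below 0.05 rad and angle between the y axis of cover_center and the y axis of tray, either way round below 0.15 rad and linear speed of each of camera, speaker, battery, cover below 0.02 m/s); the robot touches nothing.
It fails at once if the yellow-marked battery is moved (over 15 mm) (distance of other_battery_center from where it was at the start of the episode above 0.015 m).
It fails at once if the yellow-marked camera is moved (over 15 mm) (distance of other_camera_center from where it was at the start of the episode above 0.015 m).
It fails at once if the multimeter is moved (over 20 mm) (distance of multimeter from where it was at the start of the episode above 0.02 m).
It also fails if it takes over 96 s, if anything falls off the work surface, if the arm or the gripper's body presses on something with over 40 N, if the wrist force passes 120 N, or if a joint passes its speed limit or range.

ROBOT

A 6-joint arm with a two-finger parallel gripper is mounted at the origin on the work surface. World frame = base frame: x ahead of the robot, y to its left, z up, the work surface at z = 0. Lengths are in mm, angles in rad, forces in N, time in s.
With the tool pointing down it reaches from about 200 to 875 mm from the base axis. Payload 3.4 kg.
Tool frame: the origin (TCP) lies on the centre line of the jaws, within the pads' length; the fingertips stand 11 mm ahead of it and the grasp point (between the pads) lies 8 mm behind it; z points along the fingers, y is the direction in which the jaws open and shut (so a half turn about z gives the same grasp; the last joint's range is limited). The gripper opens to 94 mm and grips with 3 to 60 N. Pads are 16 mm wide; open, the fingers measure 119 mm over their backs; the gripper's body (75 mm by 177 mm) begins 78 mm behind the grasp point.
Start: joints at [0.983, 0.276, 1.505, -0, 1.361, -0.121], TCP at [258.79, 513.51, 216.493] pointing down, gripper open.
Joint ranges: [-2.89, 2.89], [-0.75, 2.08], [0.22, 2.7], [-1.18, 4.32], [0.11, 2.71], [-2.7, 2.7]. Speed limits (rad/s): [2.57, 2.57, 3.14, 3.14, 3.14, 3.14].

INTERFACE

Orientations are given as a unit quaternion [w, x, y, z].
In Python, from station import state, grab_frame, camera_info, finish_job, recognise, landmark_of gives the robot as it stands.
- The arm moves only by the shell command python3 -m inch 'ROWS'. ROWS is JSON, a list of rows, each a list of 3 entries, a list of its own where there are three numbers: the opening, from 0 (shut) to 1 (fully open), then the shift along the tool's x, y, z in m, then the turn about the tool's z in rad. In form: [[gripper, [dx, dy, dz], twist], ...]. A call has 1 to 20 rows; each row is the pose to reach, as a shift and turn from the pose measured when the call began, along the tool's axes at that moment; what a row does not reach only later rows make up. A row lasts 1/10 s, in which the tool goes at most 50 mm and 8.59 degrees, less where a joint would pass 70% of its speed; a pose out of reach is approached as far as the arm can. A call with a gripper value outside its range is refused whole. The fingers move at their own pace and stop on an object; the grip force is fixed at half the most. Time passes only in rows, so rows that repeat a pose let the fingers close. It gives the time, the measured TCP pose, the force and the opening at its end, in the units of the state.
- state(): the state, without advancing time (a new reading comes with each control period).
- grab_frame(name): name is "side" or "top"; returns (picture, depth): 480x640x3 uint8, blue, green, red; 480x640 float32, mm along the optical axis (not along the pixel's ray), 0 where there is no reading.
- camera_info(name): a dict with "vertical_fov" (degrees; the focal length in pixels is half the picture's height over the tangent of half this angle, whatever the lens; pixels are square), "cx", "cy" (the principal point, pixels), "distortion" ([k1, k2, p1, p2, k3] as OpenCV has them; the pictures are not rectified), "xyz" and "orientation" of the camera in the world. Camera axes: x right, y down, z forward; pixel columns grow to the right and rows downward; lengths in mm; the calibration is good to about 2 mm. A picture is of the moment at which its call begins. camera_info takes no time and is no camera call.
- finish_job(): hands the job in, once; it reports no verdict.
Trained networks look in the newest picture that a camera, given by its name, has taken for a name from the list of things; names that differ only in an ending like _2 or _b are one class to them, and where a whole thing is asked for, a point or a joint stands for the part that bears it (a point fixed in the world has none). Each returns a list of dicts, best first, with "p" (0 to 1); they miss things now and then, are a little off and sometimes report something else, mostly with a low value. They report only what shows in the picture. A call takes as long as a camera call. They do not tell look-alikes from the thing itself.
- recognise(camera, target): "position" ([x, y, z] in mm, in world coordinates, good to about 4 mm: the middle of the surface that is visible of it).
- landmark_of(camera, target): "position" ([x, y, z] in mm, in world coordinates, good to about 4 mm: a listed point, or the origin of a listed thing).
The state is a dict: "clock": time; "joints": joint angles; "joint_velocities": joint speeds; "effort": joint torques, N m; "position": TCP position; "orientation": TCP orientation; "force": force on the tool from outside, world axes, zero at the start; "moment": the same for the moment, N m; "finger_gap": finger opening in mm.
Only numpy, scipy, OpenCV 4.12 (cv2) and the standard library are available. Lean on these libraries where they do the work, as an engineer would, in place of code of your own. Each camera call takes 0.05 s, during which the arm holds its last target.

## Working session

There is one attempt and no reset: what is moved stays moved. The work goes in short steps, Python scripts to look and compute and a shell command to move; the robot and the scene stay as the last step left them, time stands still between calls to the robot, and variables do not carry over. Pictures are saved under pics/ and viewed, and the job is handed in when it is done.

```bash
mkdir -p pics; ls; python3 - <<'E'
from station import *
import cv2
s=state();print(s)
for n in("side","top"):
    print(n,camera_info(n))
    p,d=grab_frame(n);cv2.imwrite(f"pics/{n}0.png",p)
E
```

```text
pics
{'clock': 0.0, 'joints': array([ 9.82983465e-01,  2.76552769e-01,  1.50613663e+00,  3.67224603e-05,
        1.36067537e+00, -1.21008641e-01]), 'joint_velocities': array([-0.00070197,  0.00075736, -0.00128382, -0.00042113,  0.00125538,
        0.0027638 ]), 'effort': array([ 1.12927701e-03, -4.04604650e+01, -2.37227011e+01,  7.04614073e-02,
        3.46825761e-02, -1.76283811e-04]), 'position': array([258.45973797, 513.0218518 , 215.62740823]), 'orientation': array([-3.24333369e-04,  2.31292369e-01,  9.72883885e-01, -8.24758673e-04]), 'force': array([ 0.23711813, -0.3649138 , -1.29354463]), 'moment': array([-0.0052024 ,  0.03066938, -0.01052023]), 'finger_gap': 93.78616479373926}
side {'vertical_fov': 42.91887845125104, 'cx': 315.0146929079424, 'cy': 250.23144197555348, 'distortion': array([-0.03778296,  0.        ,  0.        ,  0.        ,  0.        ]), 'xyz': array([ -19.54232909, -794.81445753,  672.25491526]), 'orientation': array([-0.45814652,  0.84625381, -0.23297117,  0.14028789])}
top {'vertical_fov': 46.78064388009731, 'cx': 316.2967328117511, 'cy': 238.88055386135983, 'distortion': array([-0.15894635,  0.        ,  0.        ,  0.        ,  0.        ]), 'xyz': array([ 3.38808780e+02, -4.83711145e-01,  1.05478689e+03]), 'orientation': array([ 0.06000156, -0.69562483,  0.71420954, -0.0490983 ])}
```

View pics/top0.png

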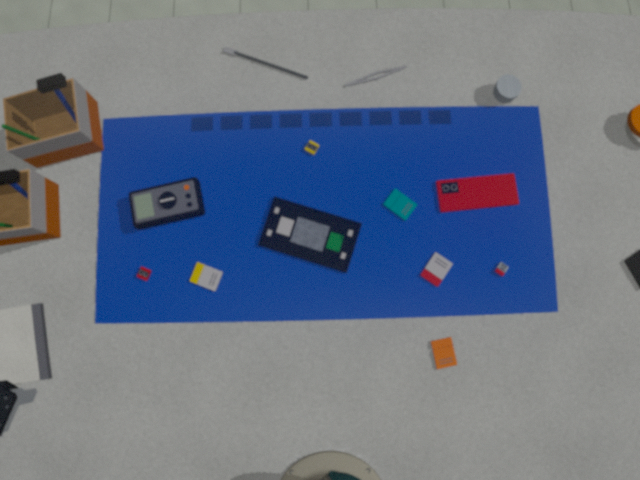

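View pics/side0.png

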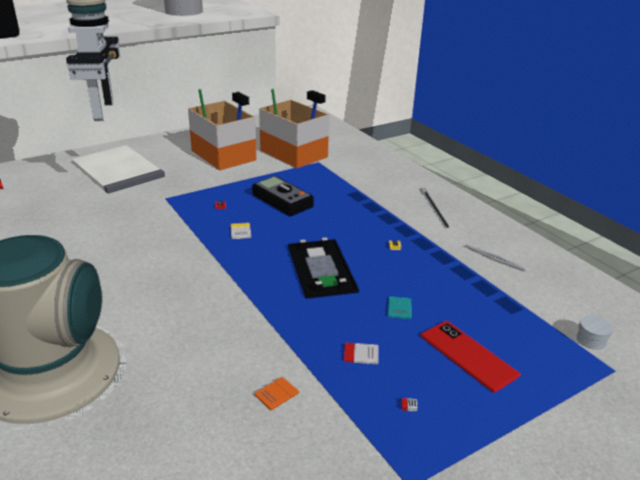

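Top view (left = +y, up = +x): red camera (145,273), yellow camera (312,148). Batteries are red-banded (437,269), yellow-banded (206,277), and turquoise and orange look-alikes. Speaker (502,269), cover (478,192), tray (310,234) with the white pad on its left and the green on its right. I'll measure by colour segmentation.

```bash
cat > h.py <<'E'
import numpy as np,cv2
from scipy.spatial.transform import Rotation as R
from station import *
def cam(n):
    c=camera_info(n);f=240/np.tan(np.radians(c["vertical_fov"]/2))
    K=np.array([[f,0,c["cx"]],[0,f,c["cy"]],[0,0,1]]);q=c["orientation"]
    return K,np.array(c["distortion"]),R.from_quat(q,scalar_first=True).as_matrix(),np.array(c["xyz"])
def px2w(n,px,z):
    K,D,M,t=cam(n)
    u=cv2.undistortPoints(np.float64(px).reshape(-1,1,2),K,D)[:,0]
    r=np.c_[u,np.ones(len(u))]@M.T
    s=(z-t[2])/r[:,2]
    return (t+r*s[:,None])
def w2px(n,P):
    K,D,M,t=cam(n)
    rv=cv2.Rodrigues(M.T)[0]
    return cv2.projectPoints(np.float64(P).reshape(-1,1,3),rv,-M.T@t,K,D)[0][:,0]
def rect(n,mask,z):
    cs=cv2.findContours(mask.astype(np.uint8),cv2.RETR_EXTERNAL,cv2.CHAIN_APPROX_NONE)[0]
    c=max(cs,key=len)
    w=px2w(n,c[:,0,:],z)[:,:2].astype(np.float32)
    (cx,cy),(a,b),ang=cv2.minAreaRect(w)
    if a>b: ang-=90  # make ang the direction of... long axis = ang+90
    la=(ang+90)%180
    return cx,cy,min(a,b),max(a,b),la
def crop(n,p,box,k,name):
    x0,y0,x1,y1=box
    cv2.imwrite("pics/"+name,cv2.resize(p[y0:y1,x0:x1],None,fx=k,fy=k,interpolation=cv2.INTER_CUBIC))
E
cat > m.py <<'E'
from h import *
import sys
p,d=grab_frame("top");np.savez("top.npz",p=p,d=d)
hsv=cv2.cvtColor(p,cv2.COLOR_BGR2HSV)
notmat=~((hsv[...,0]>100)&(hsv[...,0]<130)&(hsv[...,1]>150)&(hsv[...,2]>85))
boxes={"camR":((130,258,160,288),11),"spk":((488,255,516,285),10),"batR":((415,245,460,293),8),"cover":((428,165,528,220),10),
"tray":((250,190,372,280),10),"ycam":((297,133,327,165),11),"ybat":((180,255,232,297),8),"meter":((122,170,212,236),44)}
for k,((x0,y0,x1,y1),z) in boxes.items():
    m=np.zeros(notmat.shape,bool);m[y0:y1,x0:x1]=notmat[y0:y1,x0:x1]
    m=cv2.morphologyEx(m.astype(np.uint8),cv2.MORPH_OPEN,np.ones((3,3)))
    print(k,np.round(rect("top",m,z),1), np.round(np.median(d[m>0])))
h=hsv[...,0];s=hsv[...,1];v=hsv[...,2]
sub=np.zeros(h.shape,bool);sub[205:265,268:352]=1
g=sub&(h>50)&(h<80)&(s>120);print("green",np.round(rect("top",g,10),1))
w=sub&(s<60)&(v>170);w2=w.copy();w2[:,:278]=0;w2[:,297:]=0;w2[:215]=0;print("white",np.round(rect("top",w2,10),1))
gr=sub&(s<80)&(v>90)&(v<185);gr=cv2.morphologyEx(gr.astype(np.uint8),cv2.MORPH_OPEN,np.ones((5,5)));print("grey",np.round(rect("top",gr,10),1))
a=p[120:300,110:530];cv2.imwrite("pics/c1.png",cv2.resize(p[130:300,110:330],None,fx=3.6,fy=3.5,interpolation=2))
cv2.imwrite("pics/c2.png",cv2.resize(p[160:300,310:530],None,fx=3.6,fy=3.6,interpolation=2))
for t in("camera_center","speaker_center","battery_center","cover_center","tray"):
    print(t,[(np.round(r["position"]),round(r["p"],2)) for r in landmark_of("top",t)][:4])
E
python3 m.py
```

```text
camR [443.7 347.9  26.4  27.6  66.8] 1054.0
spk [ 433.8 -338.7   22.5   26.   142.3] 1044.0
batR [ 437.7 -212.7   44.7   59.3  143.7] 1047.0
cover [ 585.7 -303.    68.6  164.4   94.6] 1067.0
tray [511.6  26.9  99.6 176.5  71. ] 1062.0
ycam [684.5  18.7  27.5  28.2 150.6] 1087.0
ybat [436.  226.6  45.   59.5  68. ] 1053.0
meter [572.7 297.2  76.3 140.3 101.1] 1048.0
green [495.9 -20.7  27.   32.4 161.6]Traceback (most recent call last):
  File "m.py", line 15, in <module>
    w=sub&(s<60)&(v>170);w2=w.copy();w2[:,:278]=0;w2[:,297:]=0;w2[:215]=0;print("white",np.round(rect("top",w2,10),1))
                                                                                                 ~~~~^^^^^^^^^^^^^
  File "h.py", line 20, in rect
    c=max(cs,key=len)
ValueError: max() iterable argument is empty
```

```bash
sed -i 's/v>170/v>120/' m.py; python3 - <<'E'
s=open('m.py').read()
s=s.replace('for t in("cam','cv2.imwrite("pics/dummy.png",a)\nfor t in("cam')
s=s.replace('w2[:215]=0;print("white",np.round(rect("top",w2,10),1))','w2[:215]=0;print("white",w2.sum(),hsv[226,285],hsv[234,310])\nif w2.sum()>20: print(np.round(rect("top",w2,10),1))')
open('m.py','w').write(s)
E
python3 m.py
```

```text
camR [443.8 348.4  26.4  28.5  67.9] 1054.0
spk [ 433.6 -338.5   22.5   26.6  149.1] 1044.0
batR [ 437.7 -212.7   44.7   59.1  143.6] 1047.0
cover [ 585.8 -303.1   68.9  164.2   94.4] 1067.0
tray [511.6  26.9  99.6 176.6  71. ] 1062.0
ycam [684.3  18.5  27.2  28.8 146.2] 1087.0
ybat [435.9 226.7  44.3  59.6  67.5] 1053.0
meter [572.8 297.2  76.5 140.5 101.1] 1048.0
green [495.8 -20.8  26.2  33.1 162.4]
white 207 [120   5 147] [109  36 113]
[528.5  73.2  25.1  30.9 160.7]
grey [511.9  26.3  49.6  63.5  70.8]
camera_center [(array([450., 351.,   5.]), 0.48)]
speaker_center [(array([ 436., -344.,    8.]), 0.46), (array([530.,  70.,   8.]), 0.24), (array([498., -22.,  -0.]), 0.22)]
battery_center [(array([ 280., -219.,    1.]), 0.87), (array([ 572., -151.,    7.]), 0.78), (array([ 436., -215.,    2.]), 0.77)]
cover_center [(array([ 591., -304.,    7.]), 0.96)]
tray [(array([512.,  28.,   4.]), 0.74), (array([445., 352.,   3.]), 0.65)]
```

View pics/c1.png

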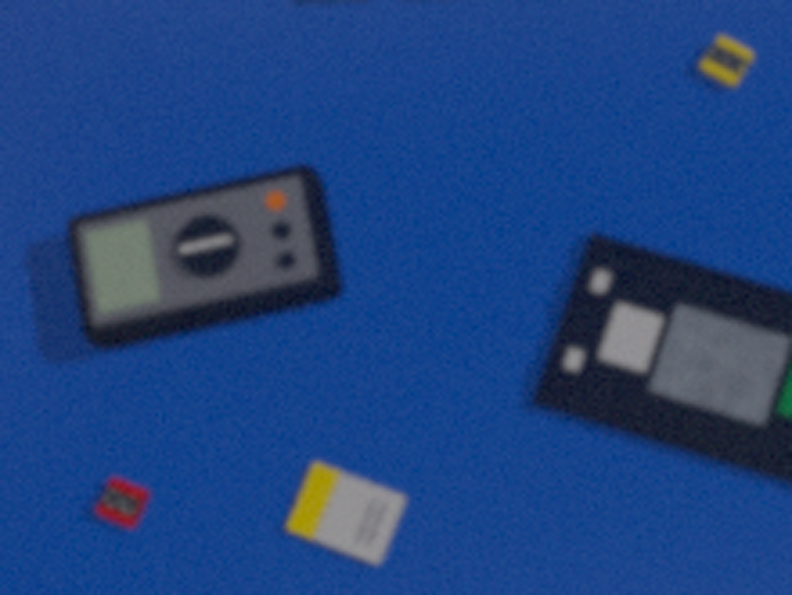

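View pics/c2.png

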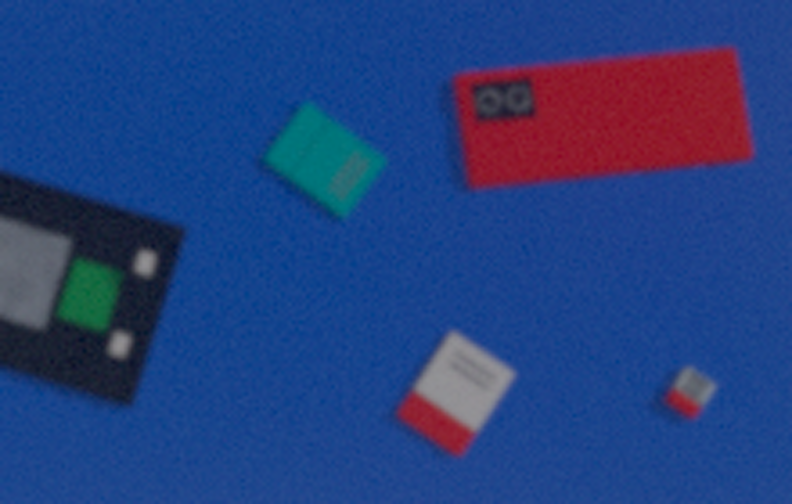

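Both crops agree. The red camera is at crop1 (122,502), the yellow battery at crop1 (345,512) and the red battery at crop2 (457,392). The speaker is at crop2 (690,392) and the cover at crop2 (605,117). First, the camera: I'll compute the shift to a point above it.

```bash
cat > go.py <<'E'
from h import *
import sys
def plan(x,y,z,head):
    s=state();M=R.from_quat(s["orientation"],scalar_first=True).as_matrix()
    dv=M.T@(np.array([x,y,z])-s["position"])/1000
    hd=np.degrees(np.arctan2(M[1,1],M[0,1]))
    tw=(hd-head+90)%180-90
    j1=np.degrees(np.arctan2(y,x))
    print(f"t={s['clock']:.2f} pos={np.round(s['position'],1)} head={hd:.1f} gap={s['finger_gap']:.1f} F={np.round(s['force'],1)} tilt={np.degrees(np.arccos(-M[2,2])):.2f}")
    print(" shift m",np.round(dv,4),"twist",round(np.radians(tw),3),"(or +-pi) j6 end deg",round(j1-(hd-tw),1))
plan(*map(float,sys.argv[1:5]))
E
python3 go.py 443.8 348.2 80 -21.5
```

```text
t=0.45 pos=[258.7 513.5 216.4] head=63.3 gap=93.8 F=[ 0.6 -0.1 -0.3] tilt=0.01
 shift m [-0.2396 -0.0643  0.1364] twist 1.479 (or +-pi) j6 end deg 59.6
```

```bash
python3 -m inch '[[0.6,[-0.2396,-0.0643,0.1364],1.479],[0.6,[-0.2396,-0.0643,0.1364],1.479],[0.6,[-0.2396,-0.0643,0.1364],1.479],[0.6,[-0.2396,-0.0643,0.1364],1.479],[0.6,[-0.2396,-0.0643,0.1364],1.479],[0.6,[-0.2396,-0.0643,0.1364],1.479],[0.6,[-0.2396,-0.0643,0.1364],1.479],[0.6,[-0.2396,-0.0643,0.1364],1.479],[0.6,[-0.2396,-0.0643,0.1364],1.479],[0.6,[-0.2396,-0.0643,0.1364],1.479],[0.6,[-0.2396,-0.0643,0.1364],1.479],[0.6,[-0.2396,-0.0643,0.1364],1.479]]'; python3 go.py 443.8 348.2 14.5 -21.5
```

```text
clock: 1.65
position: [443.8, 348.2, 80.1]
orientation: [0.0, 0.826, 0.564, 0.0]
force: [-0.0, -0.4, 0.3]
finger_gap: 56.3
t=1.65 pos=[443.8 348.2  80.1] head=-21.3 gap=56.3 F=[-0.  -0.4  0.3] tilt=0.00
 shift m [-0.0001 -0.      0.0656] twist 0.003 (or +-pi) j6 end deg 59.6
```

```bash
python3 -m inch '[[0.6,[0,0,0.03],0],[0.6,[0,0,0.05],0],[0.6,[0,0,0.0655],0],[0.6,[0,0,0.0655],0],[0,[0,0,0.0655],0],[0,[0,0,0.0655],0],[0,[0,0,0.0655],0],[0,[0,0,0.0655],0],[0,[0,0,0.0655],0],[0,[0,0,0.0655],0],[0,[0,0,0.0655],0]]'; python3 go.py 443.8 348.2 60 -21.5
```

```text
clock: 2.75
position: [443.9, 348.3, 14.7]
orientation: [0.0, 0.826, 0.564, 0.0]
force: [-0.3, -0.2, 1.4]
finger_gap: 21.5
t=2.75 pos=[443.9 348.3  14.7] head=-21.3 gap=21.5 F=[-0.3 -0.2  1.4] tilt=0.01
 shift m [-0.0001 -0.     -0.0453] twist 0.003 (or +-pi) j6 end deg 59.6
```

```bash
python3 -m inch '[[0,[0,0,-0.025],0],[0,[0,0,-0.0555],0],[0,[0,0,-0.0555],0]]'; python3 go.py 528.3 73.7 70 -19
python3 - <<'E'
from h import *
p,_=grab_frame("side");crop("side",p,(180,160,280,235),8,"s1.png")
p,_=grab_frame("top");crop("top",p,(80,220,200,310),6,"t1.png")
E
```

```text
clock: 3.05
position: [446.5, 349.9, 73.8]
orientation: [0.0, 0.826, 0.564, 0.004]
force: [0.7, 0.4, 0.4]
finger_gap: 21.6
t=3.05 pos=[446.5 349.9  73.8] head=-21.3 gap=21.6 F=[0.7 0.4 0.4] tilt=0.46
 shift m [-0.2275  0.1767  0.0032] twist -0.041 (or +-pi) j6 end deg 26.9
```

View pics/s1.png

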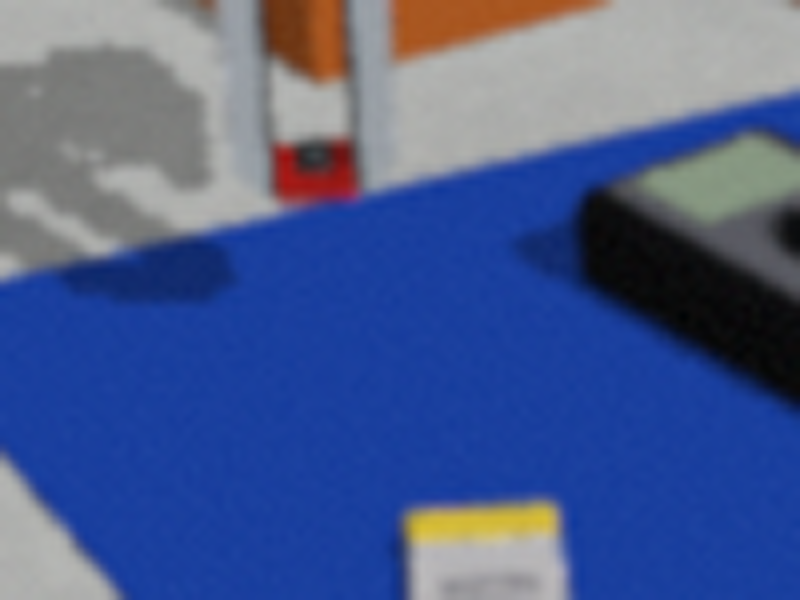

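View pics/t1.png

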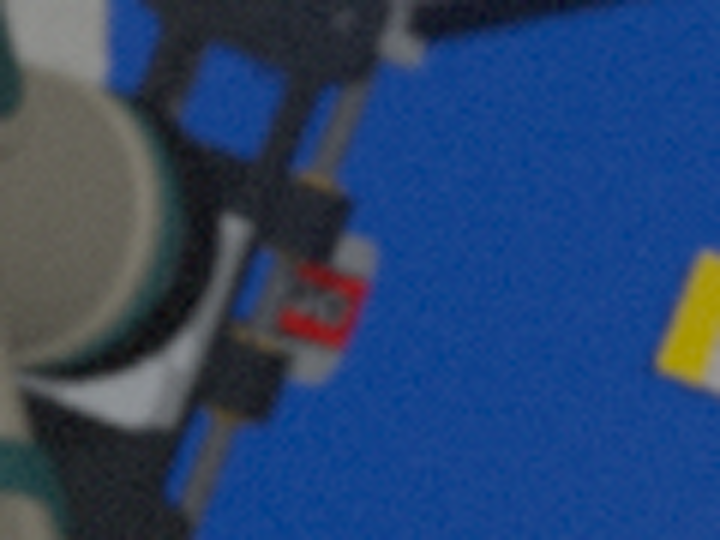

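The red camera is held square between the fingers (side crop (315,170)). On to the white pad.

```bash
python3 go.py 528.3 73.7 70 -19
```

```text
t=3.15 pos=[444.  348.4  70.6] head=-21.3 gap=21.3 F=[ 0.1 -0.7 -0.6] tilt=0.08
 shift m [-0.2252  0.1784  0.0005] twist -0.041 (or +-pi) j6 end deg 26.9
```

```bash
python3 -m inch '[[0,[-0.2252,0.1784,0],-0.041],[0,[-0.2252,0.1784,0],-0.041],[0,[-0.2252,0.1784,0],-0.041],[0,[-0.2252,0.1784,0],-0.041],[0,[-0.2252,0.1784,0],-0.041],[0,[-0.2252,0.1784,0],-0.041],[0,[-0.2252,0.1784,0],-0.041],[0,[-0.2252,0.1784,0],-0.041],[0,[-0.2252,0.1784,0],-0.041],[0,[-0.2252,0.1784,0],-0.041]]'; python3 go.py 528.3 73.7 23.2 -19
```

```text
clock: 4.15
position: [527.5, 75.1, 70.0]
orientation: [-0.0, 0.813, 0.582, 0.0]
force: [-0.1, -0.5, -1.2]
finger_gap: 21.6
t=4.15 pos=[527.5  75.1  70. ] head=-18.9 gap=21.6 F=[-0.1 -0.5 -1.2] tilt=0.06
 shift m [-0.0011  0.0013  0.0468] twist 0.002 (or +-pi) j6 end deg 26.9
```

```bash
python3 -m inch '[[0,[-0.0011,0.0013,0.02],0],[0,[-0.0011,0.0013,0.035],0],[0,[-0.0011,0.0013,0.044],0],[0,[-0.0011,0.0013,0.047],0],[0,[-0.0011,0.0013,0.047],0],[0,[-0.0011,0.0013,0.047],0],[0.45,[-0.0011,0.0013,0.047],0],[0.45,[-0.0011,0.0013,0.047],0],[0.45,[-0.0011,0.0013,0.047],0],[0.45,[-0.0011,0.0013,0.047],0],[0.45,[-0.0011,0.0013,0.047],0]]'; python3 go.py 528.3 73.7 23.2 -19
```

```text
clock: 5.25
position: [528.4, 73.6, 23.0]
orientation: [-0.0, 0.813, 0.582, 0.0]
force: [0.7, -0.3, -0.0]
finger_gap: 42.5
t=5.25 pos=[528.4  73.6  23. ] head=-18.9 gap=42.5 F=[ 0.7 -0.3 -0. ] tilt=0.06
 shift m [ 0.     -0.0001 -0.0002] twist 0.002 (or +-pi) j6 end deg 26.9
```

```bash
python3 go.py 433.7 -338.6 70 -36
```

```text
t=5.25 pos=[528.4  73.6  23. ] head=-18.9 gap=42.5 F=[ 0.7 -0.3 -0. ] tilt=0.06
 shift m [-0.4206  0.0438 -0.0474] twist 0.299 (or +-pi) j6 end deg -2.0
```

```bash
python3 -m inch '[[0.45,[0,0,-0.03],0],[0.45,[0,0,-0.0474],0],[0.45,[-0.4206,0.0438,-0.0474],0.299],[0.45,[-0.4206,0.0438,-0.0474],0.299],[0.45,[-0.4206,0.0438,-0.0474],0.299],[0.45,[-0.4206,0.0438,-0.0474],0.299],[0.45,[-0.4206,0.0438,-0.0474],0.299],[0.45,[-0.4206,0.0438,-0.0474],0.299],[0.45,[-0.4206,0.0438,-0.0474],0.299],[0.45,[-0.4206,0.0438,-0.0474],0.299],[0.45,[-0.4206,0.0438,-0.0474],0.299],[0.45,[-0.4206,0.0438,-0.0474],0.299],[0.45,[-0.4206,0.0438,-0.0474],0.299],[0.45,[-0.4206,0.0438,-0.0474],0.299],[0.45,[-0.4206,0.0438,-0.0474],0.299]]'; python3 m.py | egrep 'camR|spk|batR|ybat|tray'
python3 - <<'E'
from h import *
p=np.load("top.npz")["p"];crop("top",p,(250,180,380,280),6,"t2.png");crop("top",p,(440,220,560,310),6,"t3.png")
E
python3 go.py 433.7 -338.6 14.5 -36
```

```text
clock: 6.75
position: [434.0, -336.9, 70.0]
orientation: [-0.001, 0.891, 0.455, 0.0]
force: [0.2, 0.6, 0.6]
finger_gap: 42.4
t=6.80 pos=[ 434.1 -337.1   70.1] head=-35.9 gap=41.9 F=[-0.7  0.4  0.3] tilt=0.08
 shift m [-0.0015  0.0007  0.0556] twist 0.002 (or +-pi) j6 end deg -2.0Traceback (most recent call last):
  File "m.py", line 11, in <module>
    print(k,np.round(rect("top",m,z),1), np.round(np.median(d[m>0])))
                     ~~~~^^^^^^^^^^^
  File "h.py", line 20, in rect
    c=max(cs,key=len)
ValueError: max() iterable argument is empty
```

View pics/t2.png

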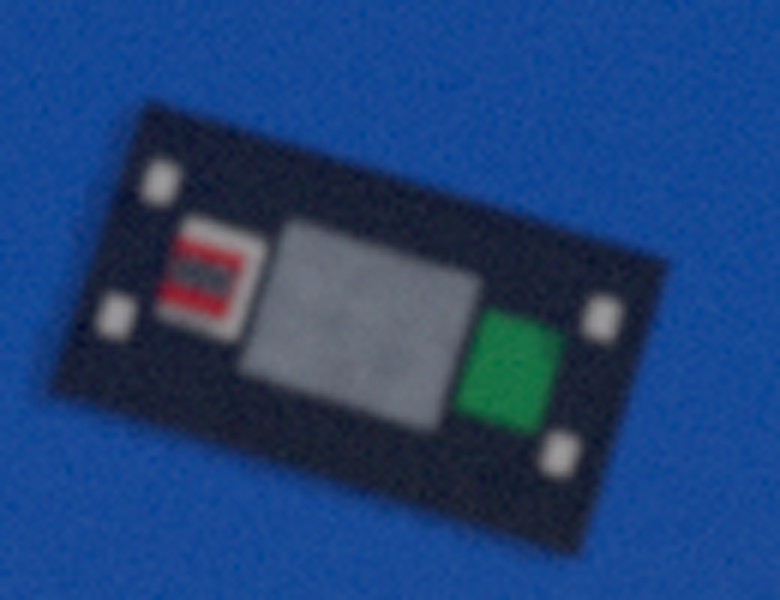

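View pics/t3.png

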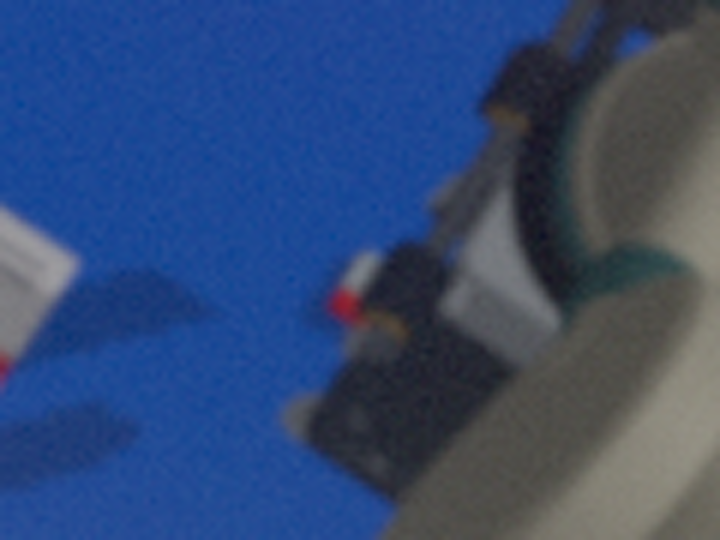

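```bash
python3 - <<'E'
from h import *
z=np.load("top.npz");p=z["p"];hsv=cv2.cvtColor(p,cv2.COLOR_BGR2HSV);h,s,v=[hsv[...,i] for i in range(3)]
m=np.zeros(h.shape,bool);m[212:238,272:298]=1
r=m&((h<10)|(h>168))&(s>110);print(np.round(rect("top",r,19),1),r.sum())
w=m&(s<70)&(v>110)|r; w=cv2.morphologyEx(w.astype(np.uint8),cv2.MORPH_CLOSE,np.ones((5,5)));w[:, :276]=0;print(np.round(rect("top",w,10),1))
E
python3 go.py 433.7 -340.3 14.5 -36
```

```text
[520.5  78.7   6.6  21.2  72.3] 69
[526.4  67.   34.3  43.   74.1]
t=6.80 pos=[ 434.1 -337.1   70.1] head=-35.9 gap=41.9 F=[-0.7  0.4  0.3] tilt=0.08
 shift m [-0.0029  0.0017  0.0556] twist 0.002 (or +-pi) j6 end deg -2.1
```

```bash
python3 -m inch '[[0.45,[-0.0029,0.0017,0.025],0],[0.45,[-0.0029,0.0017,0.042],0],[0.45,[-0.0029,0.0017,0.0555],0],[0.45,[-0.0029,0.0017,0.0555],0],[0.45,[-0.0029,0.0017,0.0555],0],[0,[-0.0029,0.0017,0.0555],0],[0,[-0.0029,0.0017,0.0555],0],[0,[-0.0029,0.0017,0.0555],0],[0,[-0.0029,0.0017,0.0555],0],[0,[-0.0029,0.0017,0.0555],0],[0,[-0.0029,0.0017,0.0555],0],[0,[-0.0029,0.0017,0.0555],0]]'; python3 go.py 495.7 -20.6 70 -19
```

```text
clock: 8.0
position: [433.9, -340.3, 14.8]
orientation: [-0.001, 0.891, 0.455, 0.0]
force: [0.0, 1.0, 1.9]
finger_gap: 21.4
t=8.00 pos=[ 433.9 -340.3   14.8] head=-35.9 gap=21.4 F=[0.  1.  1.9] tilt=0.09
 shift m [ 0.2952 -0.1374 -0.0547] twist -0.295 (or +-pi) j6 end deg 16.6
```

```bash
python3 -m inch '[[0,[0,0,-0.025],0],[0,[0,0,-0.0547],0],[0,[0.2952,-0.1374,-0.0547],-0.295],[0,[0.2952,-0.1374,-0.0547],-0.295],[0,[0.2952,-0.1374,-0.0547],-0.295],[0,[0.2952,-0.1374,-0.0547],-0.295],[0,[0.2952,-0.1374,-0.0547],-0.295],[0,[0.2952,-0.1374,-0.0547],-0.295],[0,[0.2952,-0.1374,-0.0547],-0.295],[0,[0.2952,-0.1374,-0.0547],-0.295],[0,[0.2952,-0.1374,-0.0547],-0.295],[0,[0.2952,-0.1374,-0.0547],-0.295],[0,[0.2952,-0.1374,-0.0547],-0.295]]'; python3 go.py 495.7 -20.6 23.2 -19
python3 - <<'E'
from h import *
p,_=grab_frame("side");crop("side",p,(270,190,390,280),6,"s4.png")
E
```

```text
clock: 9.3
position: [495.6, -22.0, 69.9]
orientation: [-0.0, 0.815, 0.58, 0.0]
force: [0.5, 0.6, 0.3]
finger_gap: 21.6
t=9.30 pos=[495.6 -22.   69.9] head=-19.1 gap=21.6 F=[0.5 0.6 0.3] tilt=0.07
 shift m [ 0.0013 -0.0003  0.0467] twist -0.002 (or +-pi) j6 end deg 16.6
```

View pics/s4.png

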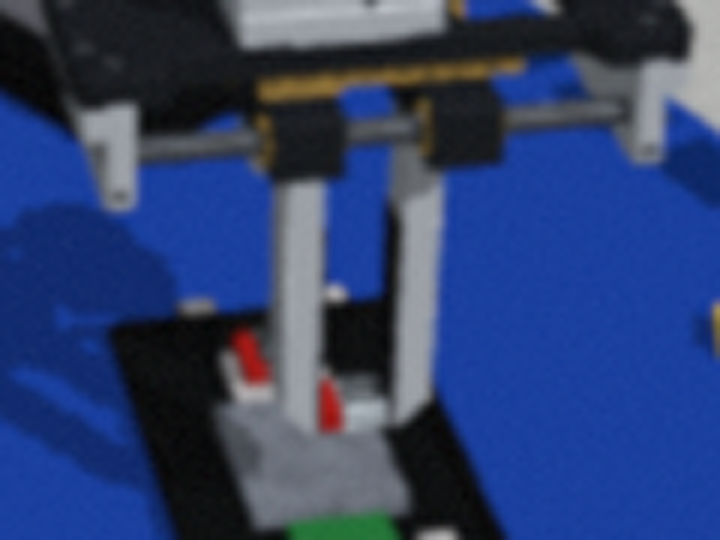

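The speaker is held level (side crop (350,410)), with its red end against one finger. Placing it.

```bash
python3 -m inch '[[0,[0.0003,0,0.02],0],[0,[0.0003,0,0.035],0],[0,[0.0003,0,0.044],0],[0,[0.0003,0,0.0466],0],[0,[0.0003,0,0.0466],0],[0,[0.0003,0,0.0466],0],[0.5,[0.0003,0,0.0466],0],[0.5,[0.0003,0,0.0466],0],[0.5,[0.0003,0,0.0466],0],[0.5,[0.0003,0,0.0466],0],[0.5,[0.0003,0,0.0466],0],[0.65,[0.0003,0,0.02],0],[0.65,[0.0003,0,-0.001],0],[0.65,[0.0003,0,-0.001],0]]'; python3 go.py 437.5 -213.5 70 54
```

```text
clock: 10.75
position: [497.9, -22.0, 73.2]
orientation: [0.002, 0.815, 0.58, 0.002]
force: [0.6, 0.2, -1.0]
finger_gap: 60.7
t=10.75 pos=[497.9 -22.   73.2] head=-19.1 gap=60.7 F=[ 0.6  0.2 -1. ] tilt=0.33
 shift m [-0.2007  0.0056  0.0029] twist -1.276 (or +-pi) j6 end deg -80.0
```

```bash
python3 -m inch '[[0.65,[-0.2,0.005,0.0025],-1.276],[0.65,[-0.2,0.005,0.0025],-1.276],[0.65,[-0.2,0.005,0.0025],-1.276],[0.65,[-0.2,0.005,0.0025],-1.276],[0.65,[-0.2,0.005,0.0025],-1.276],[0.65,[-0.2,0.005,0.0025],-1.276],[0.65,[-0.2,0.005,0.0025],-1.276],[0.65,[-0.2,0.005,0.0025],-1.276],[0.65,[-0.2,0.005,0.0025],-1.276],[0.65,[-0.2,0.005,0.0025],-1.276],[0.65,[-0.2,0.005,0.0025],-1.276],[0.65,[-0.2,0.005,0.0025],-1.276]]'; python3 go.py 437.5 -213.9 14.3 53.7
python3 - <<'E'
from h import *
p,_=grab_frame("top");crop("top",p,(250,180,380,280),6,"t5.png");crop("top",p,(390,220,510,310),6,"t6.png")
E
```

```text
clock: 11.95
position: [437.0, -212.4, 70.0]
orientation: [0.002, 0.31, 0.951, 0.001]
force: [-0.1, 0.1, -0.2]
finger_gap: 61.1
t=11.95 pos=[ 437.  -212.4   70. ] head=53.9 gap=61.1 F=[-0.1  0.1 -0.2] tilt=0.31
 shift m [-0.001  -0.0011  0.0557] twist 0.003 (or +-pi) j6 end deg -79.8
```

View pics/t5.png

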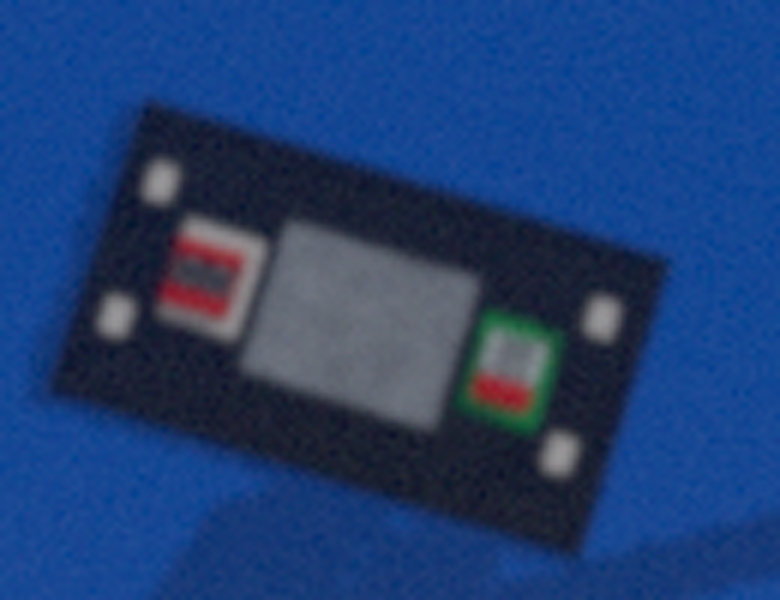

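View pics/t6.png

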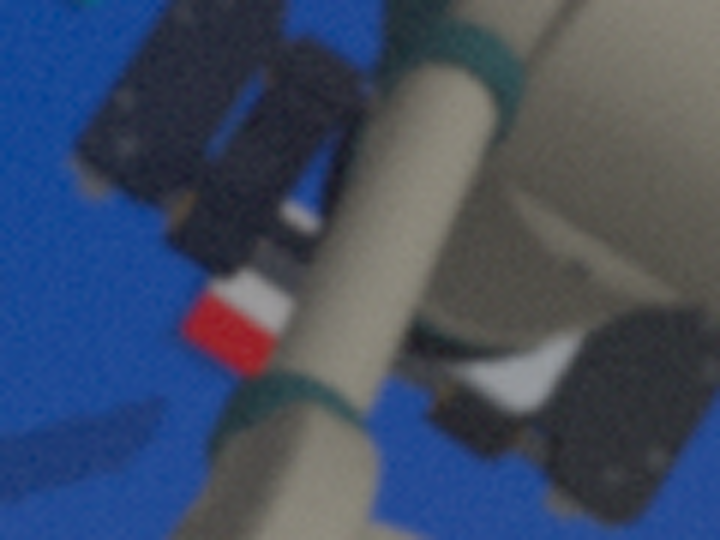

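Camera (200,275) and speaker (512,370) both lie well within their pads, and the red-banded battery sits under the gripper (t6 (245,310)). Descend and grip.

```bash
python3 -m inch '[[0.65,[-0.001,-0.0011,0.025],0],[0.65,[-0.001,-0.0011,0.042],0],[0.65,[-0.001,-0.0011,0.0557],0],[0.65,[-0.001,-0.0011,0.0557],0],[0.65,[-0.001,-0.0011,0.0557],0],[0,[-0.001,-0.0011,0.0557],0],[0,[-0.001,-0.0011,0.0557],0],[0,[-0.001,-0.0011,0.0557],0],[0,[-0.001,-0.0011,0.0557],0],[0,[-0.001,-0.0011,0.0557],0],[0,[-0.001,-0.0011,0.0557],0],[0,[-0.001,-0.0011,0.0557],0]]'; python3 go.py 511.8 26.7 70 -19
```

```text
clock: 13.2
position: [437.6, -214.0, 14.5]
orientation: [0.003, 0.31, 0.951, 0.001]
force: [0.7, 1.2, 1.4]
finger_gap: 39.8
t=13.20 pos=[ 437.6 -214.    14.5] head=53.9 gap=39.8 F=[0.7 1.2 1.4] tilt=0.32
 shift m [ 0.0816  0.2384 -0.055 ] twist 1.272 (or +-pi) j6 end deg 22.0
```

```bash
python3 -m inch '[[0,[0,0,-0.025],0],[0,[0,0,-0.055],0],[0,[0.0816,0.2384,-0.055],1.272],[0,[0.0816,0.2384,-0.055],1.272],[0,[0.0816,0.2384,-0.055],1.272],[0,[0.0816,0.2384,-0.055],1.272],[0,[0.0816,0.2384,-0.055],1.272],[0,[0.0816,0.2384,-0.055],1.272],[0,[0.0816,0.2384,-0.055],1.272],[0,[0.0816,0.2384,-0.055],1.272],[0,[0.0816,0.2384,-0.055],1.272],[0,[0.0816,0.2384,-0.055],1.272],[0,[0.0816,0.2384,-0.055],1.272],[0,[0.0816,0.2384,-0.055],1.272],[0,[0.0816,0.2384,-0.055],1.272]]'; python3 - <<'E'
from h import *
p,_=grab_frame("side");crop("side",p,(270,190,390,280),6,"s7.png")
p,_=grab_frame("top");crop("top",p,(250,180,380,280),6,"t7.png")
E
python3 go.py 511.8 26.7 22.7 -19
```

```text
clock: 14.7
position: [511.8, 26.6, 70.0]
orientation: [0.001, 0.814, 0.581, 0.002]
force: [0.3, -0.2, -1.1]
finger_gap: 39.3
t=14.80 pos=[511.8  26.6  70. ] head=-18.9 gap=39.4 F=[-0.5 -1.  -0.4] tilt=0.32
 shift m [ 0.     -0.0003  0.0473] twist 0.001 (or +-pi) j6 end deg 22.0
```

View pics/s7.png

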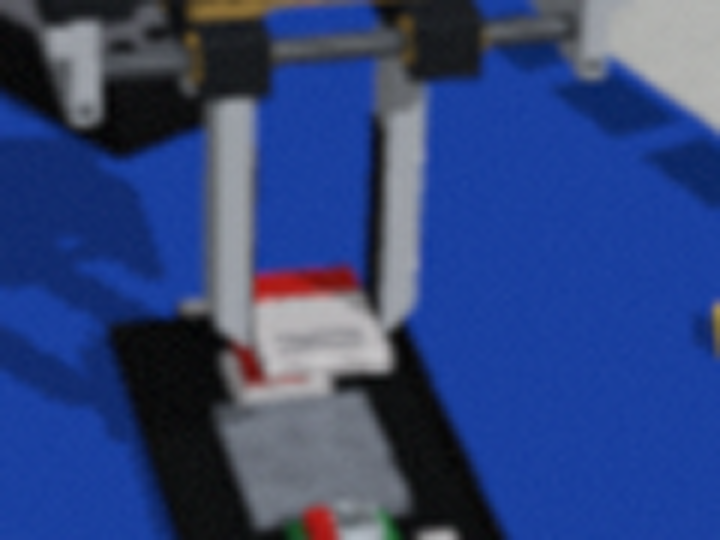

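View pics/t7.png

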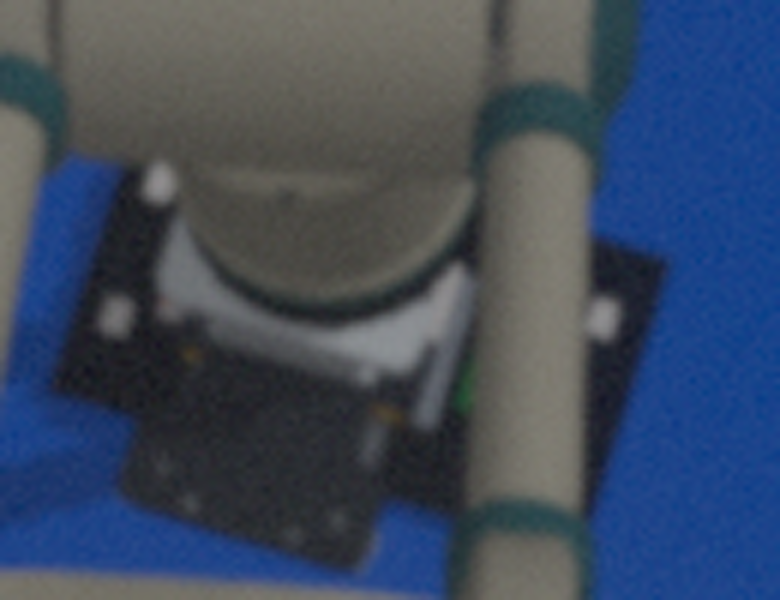

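Battery held flat, red band toward the camera end (side crop (305,282)). Lowering onto the grey pad.

```bash
python3 -m inch '[[0,[0,-0.0003,0.02],0],[0,[0,-0.0003,0.035],0],[0,[0,-0.0003,0.044],0],[0,[0,-0.0003,0.0472],0],[0,[0,-0.0003,0.0472],0],[0,[0,-0.0003,0.0472],0],[0.65,[0,-0.0003,0.0472],0],[0.65,[0,-0.0003,0.0472],0],[0.65,[0,-0.0003,0.0472],0],[0.65,[0,-0.0003,0.0472],0],[0.65,[0,-0.0003,0.0472],0],[0.95,[0,-0.0003,0.02],0],[0.95,[0,-0.0003,-0.01],0],[0.95,[0,-0.0003,-0.01],0]]'; python3 go.py 586 -303.5 80 4.5
```

```text
clock: 16.2
position: [514.5, 26.5, 83.4]
orientation: [0.004, 0.814, 0.581, 0.005]
force: [0.1, 0.5, 0.8]
finger_gap: 81.9
t=16.20 pos=[514.5  26.5  83.4] head=-18.9 gap=81.9 F=[0.1 0.5 0.8] tilt=0.77
 shift m [-0.2889  0.1747  0.0044] twist -0.409 (or +-pi) j6 end deg -31.9
```

```bash
python3 - <<'E'
from h import *
p,_=grab_frame("side");p,_=grab_frame("side")
E
python3 go.py 586 -303.5 80 4.5
```

```text
t=16.30 pos=[511.7  26.7  80.4] head=-18.9 gap=87.9 F=[ 0.6  0.3 -0.4] tilt=0.39
 shift m [-0.2882  0.1775  0.0008] twist -0.409 (or +-pi) j6 end deg -31.9
```

```bash
python3 -m inch '[[1,[-0.2882,0.1775,0],-0.409],[1,[-0.2882,0.1775,0],-0.409],[1,[-0.2882,0.1775,0],-0.409],[1,[-0.2882,0.1775,0],-0.409],[1,[-0.2882,0.1775,0],-0.409],[1,[-0.2882,0.1775,0],-0.409],[1,[-0.2882,0.1775,0],-0.409],[1,[-0.2882,0.1775,0],-0.409],[1,[-0.2882,0.1775,0],-0.409],[1,[-0.2882,0.1775,0],-0.409],[1,[-0.2882,0.1775,0],-0.409],[1,[-0.2882,0.1775,0],-0.409]]'; python3 go.py 586 -304 14.3 4.5
python3 - <<'E'
from h import *
p,_=grab_frame("top");crop("top",p,(250,180,380,280),6,"t8.png");crop("top",p,(420,130,540,220),6,"t9.png")
h,s,v=cv2.split(cv2.cvtColor(p,cv2.COLOR_BGR2HSV))
w=np.zeros(h.shape,bool);w[208:258,285:335]=1
m=w&(((s<45)&(v>140))|(((h<10)|(h>168))&(s>110)))
m=cv2.morphologyEx(m.astype(np.uint8),cv2.MORPH_OPEN,np.ones((3,3)))
print(np.round(rect("top",m,16),1))
E
```

```text
clock: 17.5
position: [585.9, -301.9, 80.9]
orientation: [0.002, 0.678, 0.735, 0.002]
force: [0.6, -0.7, -0.8]
finger_gap: 94.3
t=17.50 pos=[ 585.9 -301.9   80.9] head=4.6 gap=94.3 F=[ 0.6 -0.7 -0.8] tilt=0.37
 shift m [-0.0021 -0.0005  0.0666] twist 0.002 (or +-pi) j6 end deg -31.9Traceback (most recent call last):
  File "<stdin>", line 7, in <module>
  File "h.py", line 20, in rect
    c=max(cs,key=len)
ValueError: max() iterable argument is empty
```

View pics/t8.png

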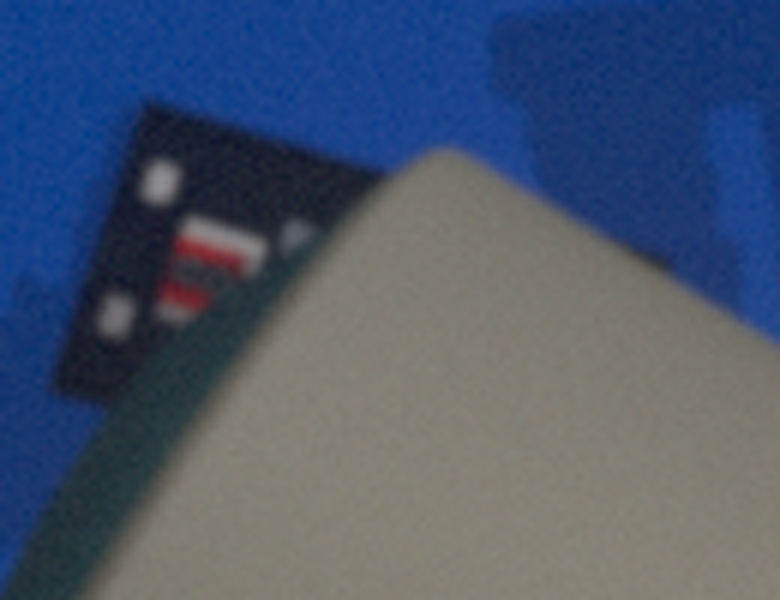

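View pics/t9.png

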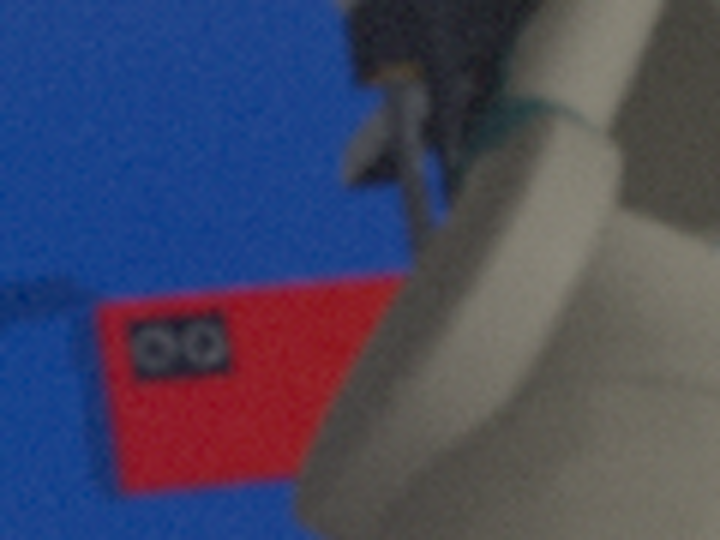

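The arm hides the battery from above, so I'll check it with the side camera before taking the cover.

```bash
python3 - <<'E'
from h import *
p,_=grab_frame("side");crop("side",p,(270,220,390,310),6,"s10.png")
c=(511.8,26.7);a=np.radians(71)
def tp(x,y,z):return (c[0]+x*np.sin(a)+y*np.cos(a),c[1]-x*np.cos(a)+y*np.sin(a),z)
print(np.round((w2px("side",[tp(x,y,16) for x,y in((20,27),(-20,27),(-20,-27),(20,-27))])-[270,220])*6))
crop("side",p,(400,290,540,400),5,"s11.png")
E
```

```text
[[334. 202.]
 [215. 214.]
 [250. 307.]
 [374. 294.]]
```

View pics/s10.png

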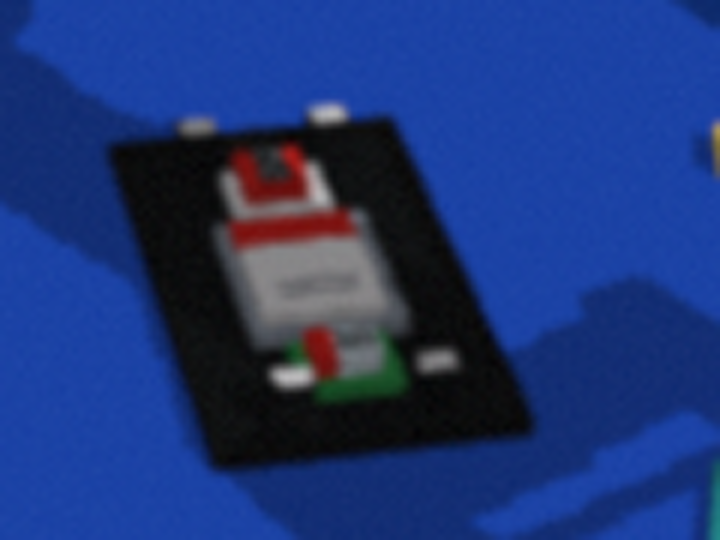

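View pics/s11.png

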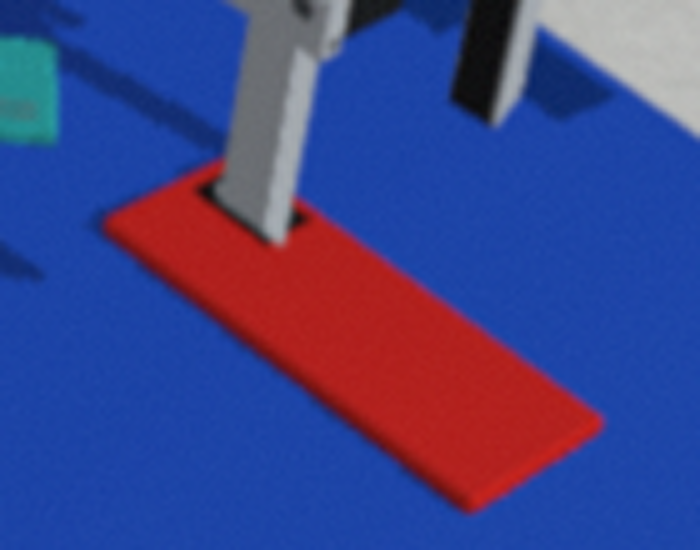

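Side view: camera (270,170), battery (315,270) and speaker (345,350) lie flat and square on their pads. Cross-check the cover position in the side view.

```bash
python3 - <<'E'
from h import *
p,_=grab_frame("side")
def box(c,deg,w,l,z):
    a=np.radians(deg);u=np.array([np.cos(a),np.sin(a)]);v=np.array([np.sin(a),-np.cos(a)])
    return [(*(np.array(c)+sx*w/2*v+sy*l/2*u),z) for sx,sy in((1,1),(-1,1),(-1,-1),(1,-1))]
big=cv2.resize(p[290:400,400:540],None,fx=5,fy=5,interpolation=2)
q=((w2px("side",box((586,-304),94.5,64,160,10))-[400,290]+.5)*5).astype(int)
cv2.polylines(big,[q],True,(255,255,255),1);cv2.imwrite("pics/s12.png",big)
E
python3 go.py 586 -304 14.3 4.5
```

```text
t=17.65 pos=[ 586.1 -302.7   81.1] head=4.6 gap=93.8 F=[-0.2  0.1 -0.4] tilt=0.41
 shift m [-0.0012 -0.0007  0.0668] twist 0.001 (or +-pi) j6 end deg -31.9
```

View pics/s12.png

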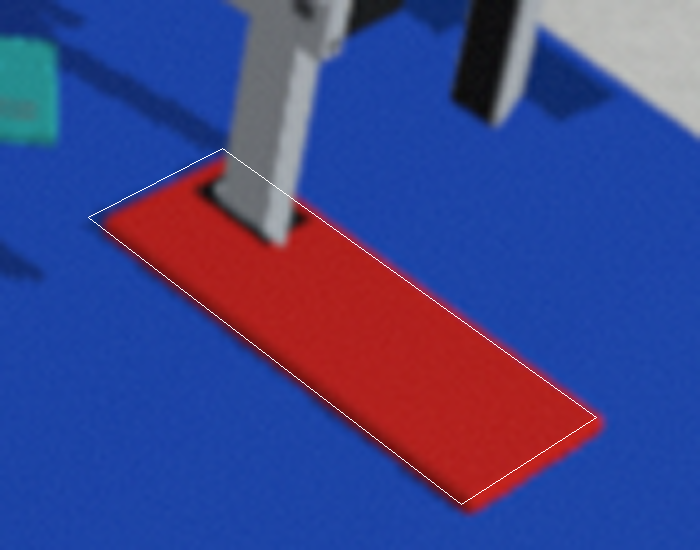

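The outline agrees within about 2 px, the same camera offset seen at the tray. Grip.

```bash
python3 -m inch '[[1,[-0.0018,-0.0007,0.025],0],[1,[-0.0018,-0.0007,0.045],0],[1,[-0.0018,-0.0007,0.06],0],[1,[-0.0018,-0.0007,0.0668],0],[1,[-0.0018,-0.0007,0.0668],0],[1,[-0.0018,-0.0007,0.0668],0],[0,[-0.0018,-0.0007,0.0668],0],[0,[-0.0018,-0.0007,0.0668],0],[0,[-0.0018,-0.0007,0.0668],0],[0,[-0.0018,-0.0007,0.0668],0],[0,[-0.0018,-0.0007,0.0668],0],[0,[-0.0018,-0.0007,0.0668],0],[0,[-0.0018,-0.0007,0.0668],0],[0,[-0.0018,-0.0007,0.0668],0]]'; python3 go.py 511.8 26.7 90 -19
```

```text
clock: 19.05
position: [586.3, -304.6, 14.5]
orientation: [0.003, 0.678, 0.735, 0.003]
force: [0.7, 0.3, 0.2]
finger_gap: 63.6
t=19.05 pos=[ 586.3 -304.6   14.5] head=4.6 gap=63.6 F=[0.7 0.3 0.2] tilt=0.44
 shift m [ 0.3362 -0.0474 -0.0761] twist 0.411 (or +-pi) j6 end deg 22.0
```

```bash
python3 -m inch '[[0,[0,0,-0.02],0],[0,[0,0,-0.05],0],[0,[0,0,-0.076],0],[0,[0.034,-0.005,-0.076],0.04],[0,[0.068,-0.01,-0.076],0.08],[0,[0.102,-0.014,-0.076],0.12],[0,[0.136,-0.019,-0.076],0.16],[0,[0.17,-0.024,-0.076],0.2],[0,[0.204,-0.029,-0.076],0.25],[0,[0.238,-0.034,-0.076],0.29],[0,[0.272,-0.038,-0.076],0.33],[0,[0.306,-0.043,-0.076],0.37],[0,[0.325,-0.046,-0.076],0.4],[0,[0.3362,-0.0474,-0.076],0.411],[0,[0.3362,-0.0474,-0.076],0.411],[0,[0.3362,-0.0474,-0.076],0.411]]'; python3 - <<'E'
from h import *
p,_=grab_frame("side");crop("side",p,(230,150,390,270),5,"s13.png")
p,_=grab_frame("top");crop("top",p,(220,160,390,290),4,"t13.png")
E
python3 go.py 511.8 26.7 36 -19
```

```text
clock: 20.65
position: [511.7, 26.6, 89.8]
orientation: [0.002, 0.814, 0.581, 0.003]
force: [-0.0, 0.1, -0.0]
finger_gap: 63.5
t=20.75 pos=[512.   26.   89.9] head=-19.0 gap=63.4 F=[ 0.3  0.5 -1.2] tilt=0.44
 shift m [ 0.0004 -0.0008  0.0539] twist -0.0 (or +-pi) j6 end deg 22.0
```

View pics/s13.png

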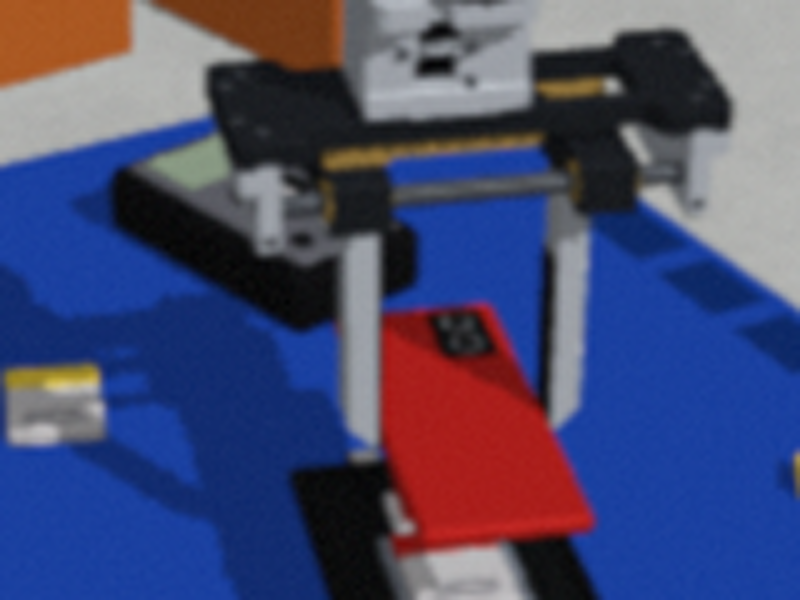

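View pics/t13.png

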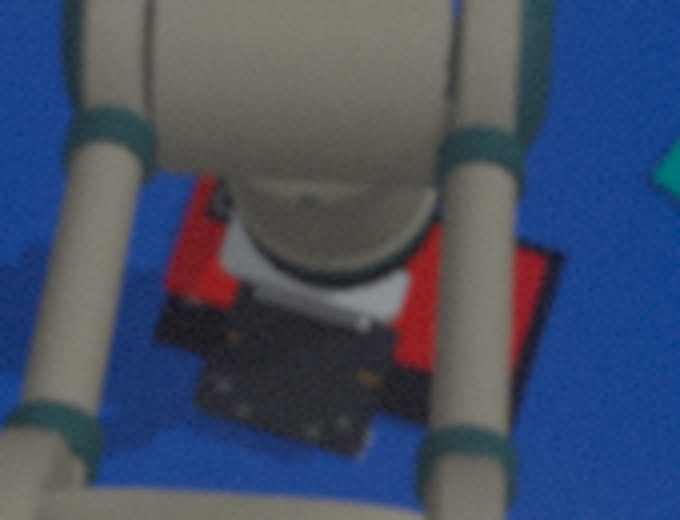

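Cover held, aligned over the tray and roughly level. Lower it gently to just above the pillars.

```bash
python3 -m inch '[[0,[0,-0.0002,0.015],0],[0,[0,-0.0002,0.03],0],[0,[0,-0.0002,0.04],0],[0,[0,-0.0002,0.047],0],[0,[0,-0.0002,0.05],0],[0,[0,-0.0002,0.052],0],[0,[0,-0.0002,0.053],0],[0,[0,-0.0002,0.0535],0],[0,[0,-0.0002,0.0537],0],[0,[0,-0.0002,0.0537],0]]'; python3 - <<'E'
from h import *
p,_=grab_frame("side");crop("side",p,(230,180,390,300),5,"s14.png")
E
python3 go.py 511.8 26.7 35.5 -19
```

```text
clock: 21.75
position: [512.4, 26.1, 36.4]
orientation: [0.003, 0.814, 0.581, 0.003]
force: [0.4, 0.5, -1.2]
finger_gap: 63.6
t=21.80 pos=[512.4  26.1  36.4] head=-19.0 gap=63.3 F=[ 0.3 -0.1 -0.8] tilt=0.47
 shift m [ 0.0004 -0.0007  0.0009] twist -0.0 (or +-pi) j6 end deg 22.0
```

View pics/s14.png

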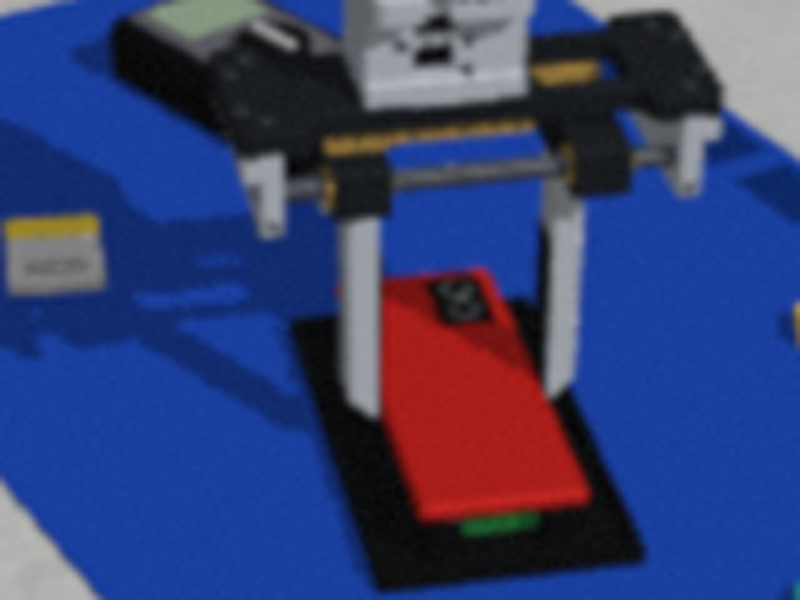

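```bash
python3 - <<'E'
from h import *
p,_=grab_frame("side")
def box(c,deg,w,l,z):
    a=np.radians(deg);u=np.array([np.cos(a),np.sin(a)]);v=np.array([np.sin(a),-np.cos(a)])
    return [(*(np.array(c)+sx*w/2*v+sy*l/2*u),z) for sx,sy in((1,1),(-1,1),(-1,-1),(1,-1))]
big=cv2.resize(p[180:300,230:390],None,fx=5,fy=5,interpolation=2)
for b,col in((box((511.8,26.7),71,64,160,32),(255,255,255)),(box((511.8,26.7),71,100,178,10),(0,255,255)),(box((511.8,26.7),71,64,160,24),(200,200,0))):
    q=((w2px("side",b)-[230,180]+.5)*5).astype(int);cv2.polylines(big,[q],True,col,1)
cv2.imwrite("pics/s15.png",big)
E
```

```text
(no output)
```

View pics/s15.png

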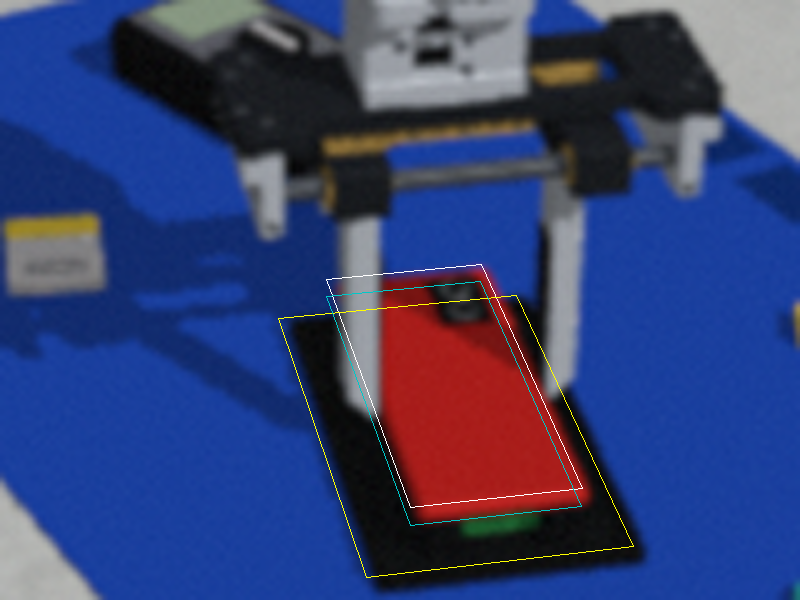

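The cover and tray outlines both deviate by the same (10,12) px in the enlarged crop, which is the camera's calibration offset. So the cover is centred. Lower the rest and release slowly.

```bash
python3 -m inch '[[0,[0.0005,-0.0005,0.0008],0],[0,[0.0005,-0.0005,0.0009],0],[0,[0.0005,-0.0005,0.0009],0],[0.75,[0.0005,-0.0005,0.0009],0],[0.75,[0.0005,-0.0005,0.0009],0],[0.95,[0.0005,-0.0005,0.0009],0],[0.95,[0.0005,-0.0005,0.0009],0],[0.95,[0.0005,-0.0005,0.0009],0],[0.95,[0.0005,-0.0005,0.0009],0],[0.95,[0.0005,-0.0005,0.0009],0]]'; python3 go.py 511.8 26.7 120 -19
```

```text
clock: 22.85
position: [512.0, 26.7, 35.4]
orientation: [0.003, 0.814, 0.581, 0.003]
force: [0.9, -0.3, -0.2]
finger_gap: 89.4
t=22.85 pos=[512.   26.7  35.4] head=-19.0 gap=89.4 F=[ 0.9 -0.3 -0.2] tilt=0.46
 shift m [ 0.0001  0.0004 -0.0846] twist -0.0 (or +-pi) j6 end deg 22.0
```

```bash
python3 -m inch '[[0.95,[0,0,-0.02],0],[0.95,[0,0,-0.05],0],[0.95,[0,0,-0.09],0],[0.95,[0,0,-0.14],0],[0.95,[0,0,-0.18],0],[0.95,[0,0,-0.18],0],[0.95,[-0.25,-0.1,-0.18],0],[0.95,[-0.25,-0.1,-0.18],0],[0.95,[-0.25,-0.1,-0.18],0],[0.95,[-0.25,-0.1,-0.18],0],[0.95,[-0.25,-0.1,-0.18],0],[0.95,[-0.25,-0.1,-0.18],0],[0.95,[-0.25,-0.1,-0.18],0],[0.95,[-0.25,-0.1,-0.18],0],[0.95,[-0.25,-0.1,-0.18],0]]'; python3 - <<'E'
from h import *
p,d=grab_frame("top");q,_=grab_frame("side");cv2.imwrite("pics/t16.png",p);crop("side",q,(270,220,390,310),6,"s16.png")
crop("top",p,(250,180,380,280),6,"t17.png")
h,s,v=cv2.split(cv2.cvtColor(p,cv2.COLOR_BGR2HSV));m=np.zeros(h.shape,bool);m[185:285,245:375]=1
r=(m&((h<10)|(h>168))&(s>110)).astype(np.uint8);r=cv2.morphologyEx(r,cv2.MORPH_CLOSE,np.ones((9,9)));print(np.round(rect("top",r,31),1))
ys,xs=np.nonzero(cv2.erode(r,np.ones((5,5))));K,D,M,t=cam("top")
u=cv2.undistortPoints(np.c_[xs,ys].astype(float).reshape(-1,1,2),K,D)[:,0];P=np.c_[u,np.ones(len(u))]*d[ys,xs][:,None]@M.T+t
A=np.c_[P[:,:2]-P[:,:2].mean(0),np.ones(len(P))];print("plane tilt",np.linalg.lstsq(A,P[:,2],rcond=None)[0])
E
sed -i 's/^for k,.*/&\n  try:/;' m.py; python3 go.py 350 -200 200 -19
```

```text
clock: 24.35
position: [335.1, -176.1, 213.7]
orientation: [0.002, 0.814, 0.581, 0.003]
force: [0.0, 0.1, -0.2]
finger_gap: 89.6
[510.4  26.4  66.5 161.5  70.7]
plane tilt [-1.16882338  0.31005186 33.38573316]
t=24.45 pos=[ 335.2 -176.   213.8] head=-18.9 gap=89.6 F=[ 0.   0.1 -0. ] tilt=0.45
 shift m [-0.0179  0.0216  0.014 ] twist 0.002 (or +-pi) j6 end deg -10.7
```

View pics/t16.png

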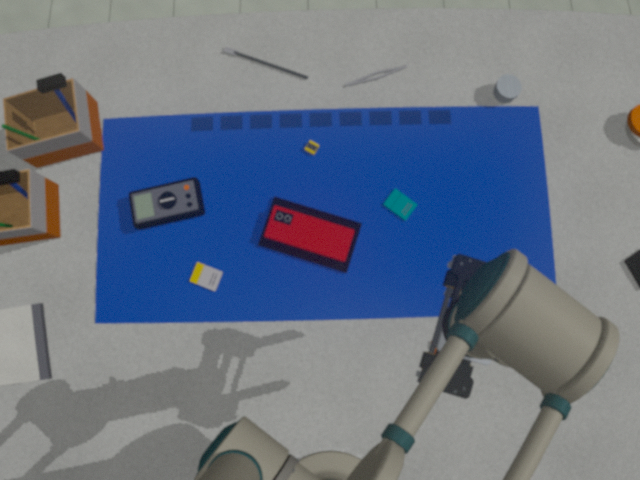

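View pics/t17.png

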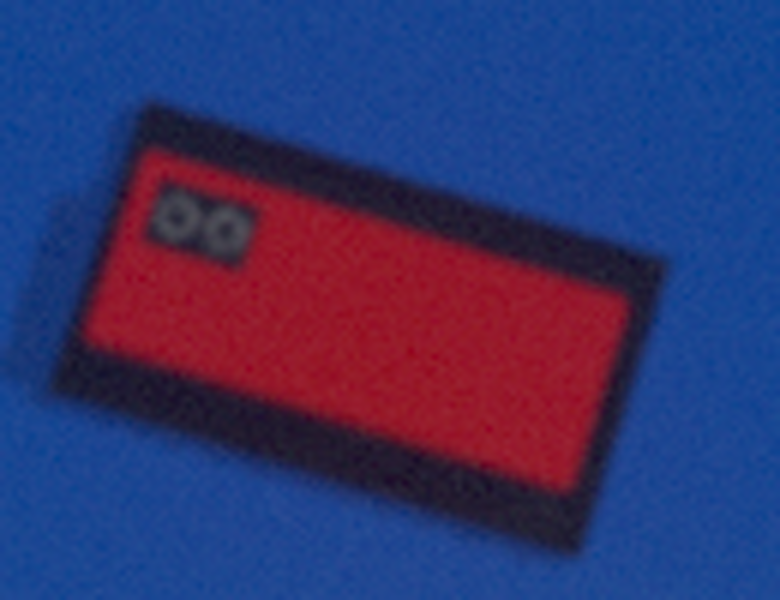

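View pics/s16.png

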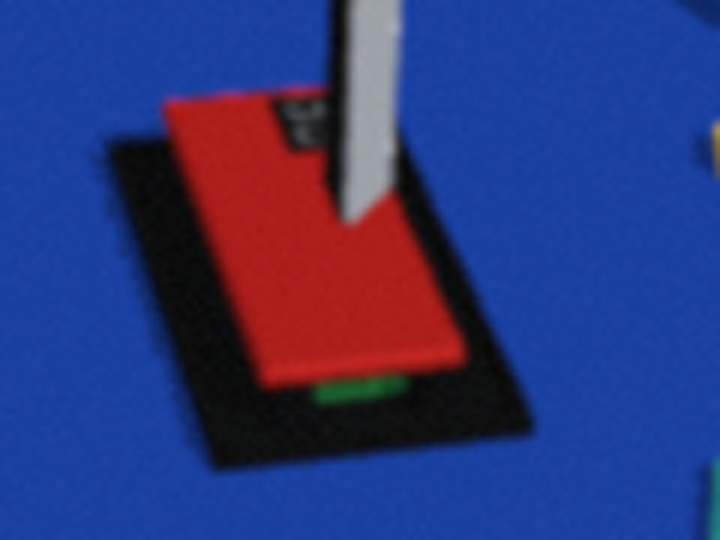

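Cover centre measures (510.4, 26.4) at 70.7°, against the tray's (511.8, 26.7) at 71°. The plane fit was spoiled by outliers, so I'll redo the level check robustly.

```bash
python3 - <<'E'
from h import *
p,d=grab_frame("top");K,D,M,t=cam("top");a=np.radians(71)
c=np.array([511,26.6]);u=np.array([np.cos(a),np.sin(a)]);v=np.array([np.sin(a),-np.cos(a)])
def zat(w,z):
    x,y=w2px("top",[(*w,z)])[0].round().astype(int);b=d[y-2:y+3,x-2:x+3];b=b[b>0]
    q=px2w("top",[[x,y]],0)[0]; dep=np.median(b)
    n=cv2.undistortPoints(np.float64([[[x,y]]]),K,D)[0,0];return round(float(((np.array([*n,1])*dep)@M.T+t)[2]),1)
for Y in(-65,-30,0,30,65): print("cover y",Y,[zat(c+X*v+Y*u,31) for X in(-22,0,22)])
print("mat",[zat(c+X*v+Y*u,2) for X in(-75,75) for Y in(-70,0,70)])
E
```

```text
cover y -65 [31.4, 30.9, 30.8]
cover y -30 [29.9, 30.6, 30.6]
cover y 0 [30.2, 31.4, 30.1]
cover y 30 [30.8, 29.7, 29.9]
cover y 65 [30.9, 30.6, 31.7]
mat [0.5, 0.5, 2.7, 1.5, 1.5, 1.3]
```

The cover top reads about 30.7 mm everywhere (31 expected), so it is level. Handing in.

```bash
python3 -c "
from station import *
print(finish_job(),state()['clock'])"
```

```text
the job is handed in; nothing more can be done
the job is handed in; nothing more can be done
```

I put the red camera on the white pad, the speaker on the green pad and the red-banded battery on the grey pad. Then I laid the red cover over them and handed the job in at about 24.5 s. `finish_job()` gives no verdict, so the results below are from my own checks.

- **Cover:** its centre measured (510.4, 26.4) mm at 70.7°, against the tray's (511.8, 26.7) mm at about 71°. Its top read 30–32 mm at all points (31 expected), so it lies level.
- **Parts:** before covering, all three looked flat and square on their pads. The camera measured about 3 mm off its pad's centre. I checked the speaker and battery by eye only. I could not see them again once the cover was on.
- **Not to be moved:** the yellow-marked battery and camera and the multimeter show at the same pixels in the last top view as at the start. I moved neither the turquoise nor the orange look-alike. The arm hid the orange one in that last view.
- **Checks that failed or disagreed:**
  - The first plane fit of the cover's depth gave a nonsense tilt because of outliers. I replaced it with local median depths, which gave the level reading above.
  - The battery's position could not be measured from above because the arm was in the way. I checked it in the side view instead.
  - The side camera's outlines were off by about 2 pixels, and by the same amount for tray and cover, so I put it down to calibration.

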